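Gauge two bushings and reject the one that fails

TASK

Check the bores of the two flanged bushings with the pin gauge: lift the gauge out of its wooden stand, lower it fully home into the bushing whose bore it fits, and leave it standing there with that bushing still upright on the bench. Then put the other bushing, whose bore is too small for the pin, upright into the shallow reject tray.

Things in the scene. Friction and masses are not known exactly. Their poses are not given: they have to be found in the camera images.
- gauge: Steel pin gauge, 85 mm tall, upright in a fixed 70x70x36 mm wooden stand. Origin: lower tip of the pin (4 mm above the bench at the start); z up. From the tip: taper from 8 mm wide to 18 mm at 12 mm, 18 mm pin to 32 mm, 44 mm collar to 38 mm, 22 mm round grip to 85 mm (hold at 64). Home, its collar rests on the bushing's top, tip 16 mm above the bushing's underside. About 0.12 kg.
- bushing_wide: Loose bronze flanged bushing with the wide bore, the good one: through bore 22 mm, body 48 mm in diameter, 48 mm tall overall, foot flange 66 mm in diameter and 8 mm thick. Stands upright on the bench. Origin: centre of the underside; z up along the bore. About 0.3 kg.
- bushing_narrow: Loose bronze flanged bushing, outside the same (body 48 mm in diameter, 48 mm tall, foot flange 66 mm by 8 mm thick), but through bore only 10 mm, which the pin cannot enter: the reject. Stands upright on the bench. Hold it across the body about 34 mm above the underside. Origin: centre of the underside; z up. About 0.3 kg.
- reject_tray: Shallow open grey plastic tray fixed to the bench, 180 mm along its own x, 200 mm along its own y, rim 16 mm high, walls and floor 4 mm thick, empty. Origin at the centre of its underside on the bench; z up.
Mind the look-alikes: they are no part of the job. What is shaped like the bushing_narrow but green or turquoise is not meant.

How it is judged:
By the outcome, as a careful person would: the job done as asked, in the order asked, and still so for the second after the job is handed in, with the robot touching nothing.
It also fails if it takes over 56 s, if anything falls off the work surface, if the arm or the gripper's body presses on something with over 40 N, if the wrist force passes 120 N, or if a joint passes its speed limit or range.

ROBOT

A 6-joint arm with a two-finger parallel gripper is mounted at the origin on a cart in front of the work surface, level with it; the furniture and walls round the work are solid. World frame = base frame: x ahead of the robot, y to its left, z up, the work surface at z = 0. Lengths are in m, angles in rad, forces in N, time in s.
With the tool pointing down it reaches from about 0.25 to 0.775 m from the base axis. Payload 4 kg.
Tool frame: the origin (TCP) lies on the centre line of the jaws, within the pads' length; the fingertips stand 14 mm ahead of it and the grasp point (between the pads) lies 5 mm behind it (robot.tcp_to_tips is the distance from the TCP to the fingertips, in m); z points along the fingers, y is the line along which they close (so a half turn about z gives the same grasp; the last joint's range is limited). The gripper opens to 94 mm and grips with 3 to 60 N. Pads are 16 mm wide; open, the fingers measure 119 mm over their backs; the gripper's body (75 mm by 177 mm) begins 78 mm behind the grasp point.
Start: joints at [-1.299, 0.087, 1.371, -0, 1.684, -0.103], TCP at [0.201, -0.512, 0.22] pointing down, gripper open.
Joint ranges: [-3.1, 3.1], [-0.76, 2.03], [0.27, 2.55], [-1.08, 4.22], [0.17, 2.65], [-2.57, 2.57]. Speed limits (rad/s): [2.79, 2.79, 3.14, 3.14, 3.14, 3.14].

INTERFACE

Orientations are given as [roll, pitch, yaw] about the fixed x, y, z axes, in that order (R = Rz(yaw) Ry(pitch) Rx(roll)).
In Python, from bench import robot gives the robot as it stands.
- The arm moves only by the tool carry_out, never from a script. Its argument "increments" is a list of rows, each a list of 3 entries, a list of its own where there are three numbers: the closure in counts, from 0 (fully open) to 255 (shut), then the shift along the tool's x, y, z in mm, then the turn about the tool's z in degrees. In form: [[fingers, [dx, dy, dz], twist], ...]. A call has 1 to 8 rows; each row shifts and turns the commanded pose from where the row before left it, along the tool's axes as they then stand; what a row does not reach is not made up. A row lasts 1/10 s, in which the tool goes at most 50 mm and 8.59 degrees, less where a joint would pass 70% of its speed; a pose out of reach is approached as far as the arm can. A call with a gripper value outside its range is refused whole. The fingers move at their own pace and stop on an object; the grip force is fixed at half the most. Time passes only in rows, so rows that do not move let the fingers close. It gives the time, the measured TCP pose, the force, the opening and the grip force at its end, in the units of the state.
- robot.get_obs(): the state, without advancing time (a new reading comes with each control period).
- robot.snapshot(name): name is "scene" or "top" or "wrist"; returns the picture (400x640x3 uint8, blue, green, red); there is no depth.
- robot.get_calibration(name): a dict with "vfov" (degrees; the focal length in pixels is half the picture's height over the tangent of half this angle, whatever the lens; pixels are square), "cx", "cy" (the principal point, pixels), "T" (4x4, takes a point from camera to world coordinates). Camera axes: x right, y down, z forward; pixel columns grow to the right and rows downward; lengths in m; the calibration is good to about 2 mm. A picture is of the moment at which its call begins: read the wrist's pose just before it. get_calibration takes no time and is no camera call; for the wrist camera it gives the pose at the moment of the call.
- robot.close_job(): hands the job in; it is judged then, once.
The state is a dict: "time": time; "joint_positions": joint angles; "qvel": joint speeds; "joint_torque": joint torques, N m; "tool_pos": TCP position; "ee_rot": TCP orientation; "wrist_force": force on the tool from outside, world axes, zero at the start; "wrist_torque": the same for the moment, N m; "width": finger opening in m; "finger_force": force on a finger pad.
Only numpy, scipy, OpenCV 4.12 (cv2) and the standard library are available. Lean on these libraries where they do the work, as an engineer would, in place of code of your own. Each camera call takes 0.05 s, during which the arm holds its last target. There are 200 camera calls.

## Working session

There is one attempt and no reset: what is moved stays moved. The work goes in short steps, Python scripts to look and compute and a tool call to move; the robot and the scene stay as the last step left them, time stands still between calls to the robot, and variables do not carry over. Pictures are saved under pics/ and viewed, at most 10 in all, crops included, and the job is handed in when it is done.

Besides the shell and the picture viewer there is one more tool, called after "Request:" by a JSON object that holds its "fn" and its "kwargs". carry_out: Moves the arm, as the interface text tells. Its arguments: {"type":"object","properties":{"increments":{"type":"array","items":{"type":"array"}}},"required":["increments"]}

```bash
mkdir -p pics; ls
python3 - <<'E'
from bench import robot
import cv2,json
print(robot.get_obs())
for n in("scene","top"):
    c=robot.get_calibration(n); print(n,c)
    cv2.imwrite(f"pics/{n}0.png",robot.snapshot(n))
E
```

```text
pics
{'time': 0.0, 'joint_positions': array([-1.29912103e+00,  8.79451242e-02,  1.37219507e+00, -2.37942276e-05,
        1.68357952e+00, -1.03091098e-01]), 'qvel': array([-0.00048952, -0.00014884,  0.0009488 ,  0.00174328, -0.0006686 ,
       -0.00074428]), 'joint_torque': array([-5.68669184e-04, -3.40188324e+01, -3.02425253e+01,  7.16540054e-02,
        3.29996087e-02, -1.77670195e-04]), 'tool_pos': array([ 0.20118982, -0.51135048,  0.21833955]), 'ee_rot': array([-3.13947445e+00, -1.95369336e-04,  3.74763534e-01]), 'wrist_force': array([-0.14870816,  0.76695563,  0.0313504 ]), 'wrist_torque': array([ 0.02509857, -0.00831782,  0.05451587]), 'finger_force': 0.0, 'width': 0.0938330203354408}
scene {'vfov': 49.413223813374316, 'cx': 317.9660496664169, 'cy': 202.10977500363347, 'T': array([[-6.39934271e-01, -4.25950876e-01,  6.39570153e-01,
        -1.35671467e-02],
       [-7.68429562e-01,  3.54324053e-01, -5.32888800e-01,
         5.05363406e-01],
       [ 3.69362543e-04, -8.32478418e-01, -5.54057350e-01,
         5.48451790e-01],
       [ 0.00000000e+00,  0.00000000e+00,  0.00000000e+00,
         1.00000000e+00]])}
top {'vfov': 44.045866885773606, 'cx': 318.7909907072095, 'cy': 198.78699662031525, 'T': array([[-0.01422522, -0.98535865,  0.16989987,  0.36303775],
       [-0.9998636 ,  0.01544402,  0.00585415,  0.00280053],
       [-0.00839238, -0.16979342, -0.98544394,  1.29493213],
       [ 0.        ,  0.        ,  0.        ,  1.        ]])}
```

View pics/scene0.png

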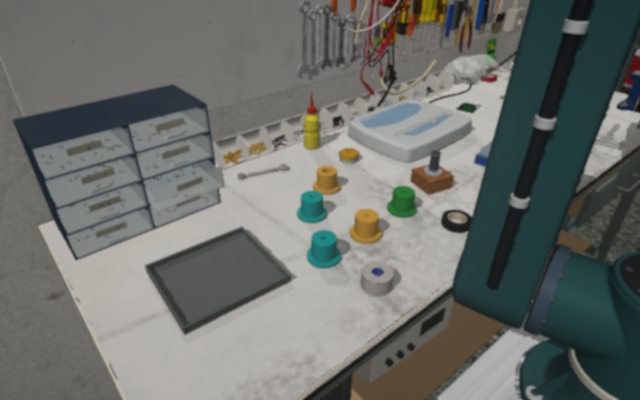

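View pics/top0.png

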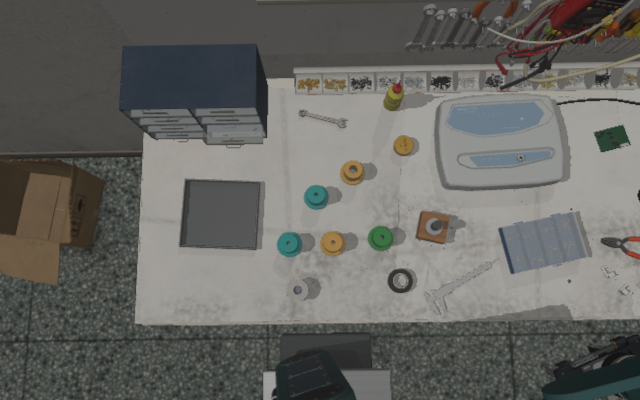

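The scene shows two orange bushings, at top pixels (352,172) and (332,243). The stand with the gauge is at (433,227) and the tray at (220,214). The teal and green ones are decoys. Next I'll compute positions and zoom in on the bores.

```bash
cat > h.py <<'E'
import numpy as np,cv2
from bench import robot
def ray(c,u,v,z):
    f=200/np.tan(np.radians(c["vfov"]/2)); T=c["T"]
    d=T[:3,:3]@[(u-c["cx"])/f,(v-c["cy"])/f,1]; o=T[:3,3]
    return o+d*(z-o[2])/d[2]
def proj(c,p):
    f=200/np.tan(np.radians(c["vfov"]/2)); T=c["T"]
    q=T[:3,:3].T@(np.asarray(p)-T[:3,3]); return q[:2]/q[2]*f+[c["cx"],c["cy"]]
E
python3 - <<'E'
from h import *
c=robot.get_calibration("top"); im=cv2.imread("pics/top0.png")
a=im[150:270,265:465]; 
cv2.imwrite("pics/z.png",cv2.resize(a,(800,480),interpolation=cv2.INTER_CUBIC))
for n,u,v,z in [("far",352,170,.048),("near",332,240,.048),("stand",433,227,.036),("t1",187,180,.016),("t2",259,181,.016),("t3",256,248,.016),("t4",181,246,.016)]: print(n,ray(c,u,v,z).round(3))
E
```

```text
far [ 0.652 -0.077  0.048]
near [ 0.472 -0.022  0.048]
stand [ 0.502 -0.28   0.036]
t1 [0.639 0.359 0.016]
t2 [0.634 0.168 0.016]
t3 [0.457 0.174 0.016]
t4 [0.465 0.369 0.016]
```

View pics/z.png

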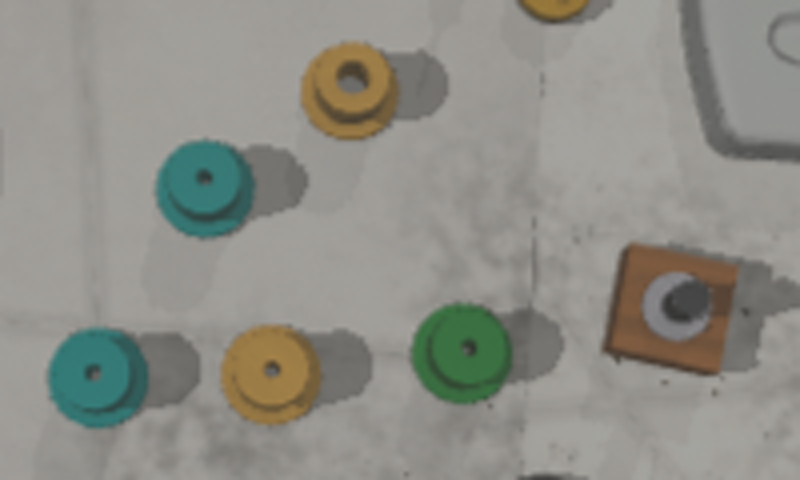

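The far orange bushing has the wide bore and the near one is narrow. I'll turn the tool to yaw 90°, so tool x = world y, tool y = world x and tool z = down. Then I'll go over the gauge.

Request:
{"fn": "carry_out", "kwargs": {"increments": [[0,[0,0,0],-8.56],[0,[0,0,0],-8.56],[0,[0,0,0],-8.56],[0,[0,0,0],-8.56],[0,[0,0,0],-8.56],[0,[0,0,0],-8.56],[0,[0,0,0],-8.56],[0,[0,0,0],-8.56]]}}

```text
time: 0.9
tool_pos: [0.2013, -0.5115, 0.2188]
ee_rot: [-3.141, -0.001, 1.576]
wrist_force: [-0.5, -0.1, 0.3]
width: 0.094
finger_force: 0.0
```

Request:
{"fn": "carry_out", "kwargs": {"increments": [[0,[20,25,0],0],[0,[30,35,0],0],[0,[30,35,0],0],[0,[30,35,0],0],[0,[30,35,0],0],[0,[30,30,0],0],[0,[20,20,0],0],[0,[0,0,0],0]]}}

```text
time: 1.7
tool_pos: [0.4184, -0.3192, 0.2189]
ee_rot: [-3.142, -0.002, 1.575]
wrist_force: [0.0, -0.2, -0.6]
width: 0.0939
finger_force: 0.0
```

Run:
```python
from h import *
o=robot.get_obs();c=robot.get_calibration("wrist");im=robot.snapshot("wrist")
cv2.imwrite("pics/w1.png",im);print(o["time"],o["tool_pos"],o["ee_rot"],o["wrist_force"]);print(c)
t=robot.get_calibration("top");print(ray(t,437.5,224.5,.089),ray(t,434.2,226.5,.042),ray(t,353,169.2,.048),ray(t,333,242.2,.048))
```

```text
1.7 [ 0.4184019  -0.3192452   0.21890001] [-3.14156434e+00 -1.55020203e-03  1.57542323e+00] [ 0.01173759 -0.18419967 -0.6052498 ]
{'vfov': 69.23795382048237, 'cx': 322.89486135485646, 'cy': 200.3103513312643, 'T': array([[ 9.99990760e-01,  4.11077596e-03,  1.25744653e-03,
         4.18689071e-01],
       [ 4.29788217e-03, -9.62082345e-01, -2.72725302e-01,
        -2.39571201e-01],
       [ 8.86544890e-05,  2.72728187e-01, -9.62091123e-01,
         3.84628649e-01],
       [ 0.00000000e+00,  0.00000000e+00,  0.00000000e+00,
         1.00000000e+00]])}
[ 0.5025301  -0.27970541  0.089     ] [ 0.50298505 -0.28206465  0.042     ] [ 0.65421394 -0.07929234  0.048     ] [ 0.4664413  -0.02402137  0.048     ]
```

View pics/w1.png

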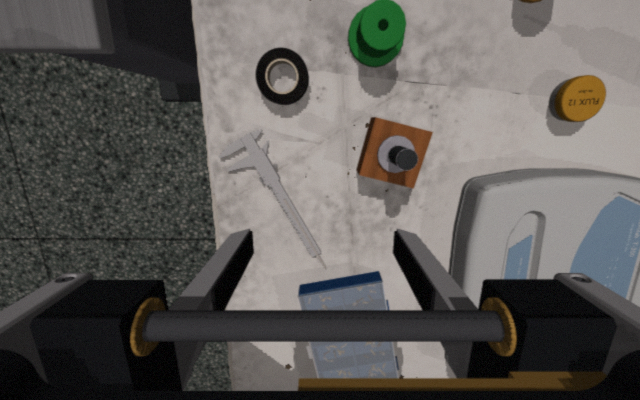

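The wrist view shows the stand at (396,152), with the gauge grip top at about (404,158).

Run:
```python
from h import *
c=robot.get_calibration("wrist");o=robot.get_obs()
print(o["tool_pos"],ray(c,404,158,.089),ray(c,396,154,.042))
print(proj(c,[.5025,-.2805,.089]))
```

```text
[ 0.41710037 -0.32083023  0.21892854] [ 0.50012614 -0.28009103  0.089     ] [ 0.50345403 -0.28164783  0.042     ]
[406.29920775 158.40787756]
```

Request:
{"fn": "carry_out", "kwargs": {"increments": [[0,[10,20,15],0],[0,[15,32,25],0],[0,[12,25,25],0],[0,[3,8,20],0],[0,[0,0,10],0],[0,[0,0,0],0],[0,[0,0,0],0]]}}

```text
time: 2.45
tool_pos: [0.5008, -0.2834, 0.1252]
ee_rot: [3.141, 0.001, 1.568]
wrist_force: [0.4, -0.3, 0.1]
width: 0.0941
finger_force: 0.0
```

Run:
```python
from h import *
o=robot.get_obs();c=robot.get_calibration("wrist");im=robot.snapshot("wrist")
cv2.imwrite("pics/w2.png",im);print(o["time"],o["tool_pos"],o["ee_rot"])
print(proj(c,[.502,-.281,.089]),proj(c,[.502,-.281,.042]))
```

```text
2.45 [ 0.50083919 -0.28337511  0.12523187] [3.14124183e+00 9.40812038e-04 1.56825244e+00]
[323.50868449 226.15407377] [323.3737547  207.29605256]
```

View pics/w2.png

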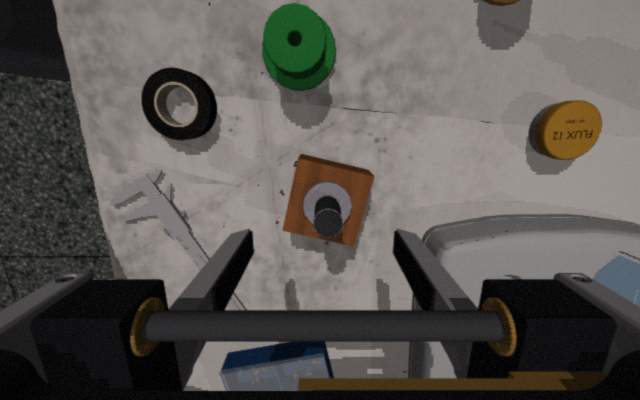

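The grip top is at (327,222) and the collar at (327,204), so the gauge is near (0.5045, -0.279). I'll descend and grip.

Request:
{"fn": "carry_out", "kwargs": {"increments": [[0,[4,3.5,15],0],[0,[0,0,25],0],[0,[0,0,17],0],[0,[0,0,5],0],[0,[0,0,0],0],[255,[0,0,0],0],[255,[0,0,0],0],[255,[0,0,0],0]]}}

```text
time: 3.3
tool_pos: [0.5057, -0.2785, 0.0637]
ee_rot: [3.14, 0.001, 1.57]
wrist_force: [0.6, 0.1, 0.5]
width: 0.0736
finger_force: 0.0
```

Request:
{"fn": "carry_out", "kwargs": {"increments": [[255,[0,0,0],0],[255,[0,0,0],0],[255,[0,0,0],0]]}}

```text
time: 3.6
tool_pos: [0.5051, -0.2781, 0.0626]
ee_rot: [3.141, 0.0, 1.57]
wrist_force: [0.5, 0.7, 0.2]
width: 0.0495
finger_force: 0.0
```

Request:
{"fn": "carry_out", "kwargs": {"increments": [[255,[0,0,0],0],[255,[0,0,0],0],[255,[0,0,0],0],[255,[0,0,0],0],[255,[0,0,0],0]]}}

```text
time: 4.1
tool_pos: [0.5049, -0.2781, 0.0624]
ee_rot: [-3.141, 0.0, 1.57]
wrist_force: [-0.7, -0.3, 0.4]
width: 0.0216
finger_force: 30.0
```

Request:
{"fn": "carry_out", "kwargs": {"increments": [[255,[0,0,-15],0],[255,[0,0,-30],0],[255,[0,0,-30],0],[255,[0,0,-25],0],[255,[20,20,0],0],[255,[30,30,0],0],[255,[30,30,0],0],[255,[25,30,0],0]]}}

```text
time: 4.9
tool_pos: [0.6161, -0.1717, 0.1637]
ee_rot: [3.141, 0.0, 1.57]
wrist_force: [0.6, -0.2, -1.8]
width: 0.0214
finger_force: 30.0
```

Request:
{"fn": "carry_out", "kwargs": {"increments": [[255,[20,25,0],0],[255,[5,14,0],0],[255,[0,0,0],0],[255,[0,0,0],0],[255,[0,0,0],0]]}}

```text
time: 5.4
tool_pos: [0.6534, -0.1489, 0.1629]
ee_rot: [-3.141, 0.0, 1.569]
wrist_force: [-0.0, -0.8, -0.8]
width: 0.0215
finger_force: 30.0
```

Run:
```python
from h import *
o=robot.get_obs();c=robot.get_calibration("wrist");im=robot.snapshot("wrist")
cv2.imwrite("pics/w3.png",im);print(o["time"],o["tool_pos"],o["ee_rot"])
print(proj(c,[.654,-.079,.048]),proj(c,o["tool_pos"]-[0,0,.0204]))
```

```text
5.4 [ 0.65342515 -0.14893143  0.16287876] [-3.14137870e+00  3.81927756e-04  1.56898386e+00]
[322.67749469 128.74220574] [321.95668159 237.65930459]
```

View pics/w3.png

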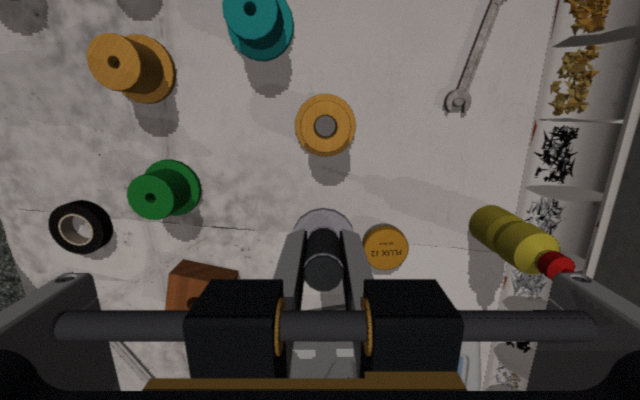

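The wide bore's top is at (325,126). The held gauge's collar edge is near (323,208). I'll refine both numerically.

Run:
```python
from h import *
c=robot.get_calibration("wrist");o=robot.get_obs();p=o["tool_pos"];im=cv2.imread("pics/w3.png")
h=cv2.cvtColor(im[85:165,285:365],cv2.COLOR_BGR2HSV)
m=cv2.inRange(h,(8,110,60),(25,255,255))
cs,hi=cv2.findContours(m,cv2.RETR_CCOMP,cv2.CHAIN_APPROX_NONE)
for k,q in enumerate(cs):
    if len(q)>25:
        e=cv2.fitEllipse(q);print(hi[0][k][3],e)
        print(ray(c,e[0][0]+285,e[0][1]+85,.048 if hi[0][k][3]>=0 else .008))
g=cv2.cvtColor(im,cv2.COLOR_BGR2GRAY);print(g[200:232,323].tolist());print(g[224,288:302].tolist(),g[224,344:358].tolist())
for dz in(.0204,.0264):
  for d in([0,.022,0],[.022,0,0],[-.022,0,0]): print(dz,d,proj(c,p+d-[0,0,dz]))
```

```text
-1 ((39.850486755371094, 39.75708770751953), (59.21908187866211, 61.561073303222656), 2.4684107303619385)
[ 0.65631397 -0.07639707  0.008     ]
0 ((40.137203216552734, 41.06147384643555), (23.065168380737305, 23.48710060119629), 66.04828643798828)
[ 0.65632078 -0.07666252  0.048     ]
[141, 139, 138, 138, 142, 142, 138, 121, 79, 81, 111, 117, 111, 111, 108, 111, 106, 106, 109, 104, 103, 106, 109, 106, 106, 104, 89, 86, 41, 24, 20, 21]
[135, 136, 133, 136, 137, 138, 132, 96, 81, 96, 110, 109, 113, 111] [111, 115, 111, 114, 112, 103, 83, 101, 127, 132, 133, 132, 136, 134]
0.0204 [0, 0.022, 0] [321.83285513 207.34565796]
0.0204 [0.022, 0, 0] [353.68472984 237.59199175]
0.0204 [-0.022, 0, 0] [290.19395212 237.72794651]
0.0264 [0, 0.022, 0] [321.86288636 204.76335946]
0.0264 [0.022, 0, 0] [352.82408836 234.24010129]
0.0264 [-0.022, 0, 0] [291.1068433  234.37266474]
```

Request:
{"fn": "carry_out", "kwargs": {"increments": [[255,[15,1,0],0],[255,[25,1,0],0],[255,[20,0.5,0],0],[255,[14.5,0,0],0],[255,[0,0,20],0],[255,[0,0,20],0],[255,[0,0,0],0],[255,[0,0,0],0]]}}

```text
time: 6.25
tool_pos: [0.6564, -0.0733, 0.1223]
ee_rot: [-3.141, -0.0, 1.57]
wrist_force: [0.1, -0.1, -0.2]
width: 0.0216
finger_force: 30.0
```

Run:
```python
from h import *
o=robot.get_obs();im=robot.snapshot("wrist")
cv2.imwrite("pics/s4.png",im);print(o["time"],o["tool_pos"],o["ee_rot"])
```

```text
6.25 [ 0.65640988 -0.07326224  0.12232076] [-3.14061812e+00 -2.55415108e-05  1.57031906e+00]
```

View pics/s4.png

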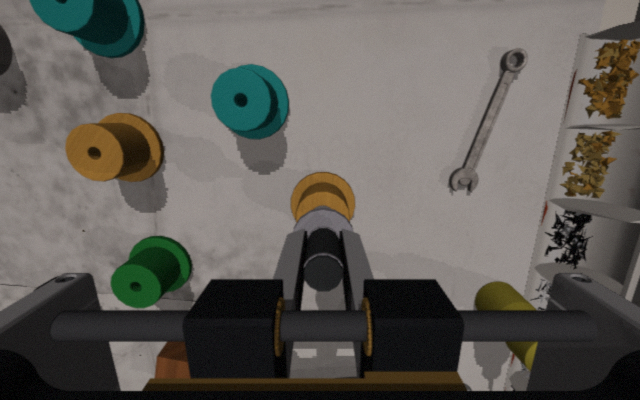

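The gauge is lined up over the wide bushing, which shows at (323,195). I'll correct by 1 mm and lower gently.

Request:
{"fn": "carry_out", "kwargs": {"increments": [[255,[-1,-0.5,5],0],[255,[0,0,6],0],[255,[0,0,6],0],[255,[0,0,5],0],[255,[0,0,0],0]]}}

```text
time: 6.8
tool_pos: [0.6554, -0.0746, 0.0989]
ee_rot: [-3.139, -0.0, 1.57]
wrist_force: [0.2, -0.0, -1.8]
width: 0.0214
finger_force: 30.0
```

Request:
{"fn": "carry_out", "kwargs": {"increments": [[255,[0,0,4],0],[255,[0,0,4],0],[255,[0,0,4],0],[255,[0,0,4],0],[255,[0,0,0],0]]}}

```text
time: 7.3
tool_pos: [0.6557, -0.0746, 0.0834]
ee_rot: [-3.14, -0.0, 1.57]
wrist_force: [0.7, 0.4, -1.4]
width: 0.0214
finger_force: 30.0
```

Request:
{"fn": "carry_out", "kwargs": {"increments": [[255,[0,0,3],0],[255,[0,0,3],0],[255,[0,0,2],0],[255,[0,0,1],0],[255,[0,0,0],0],[255,[0,0,0],0]]}}

```text
time: 7.9
tool_pos: [0.6563, -0.0747, 0.0756]
ee_rot: [3.141, 0.0, 1.57]
wrist_force: [0.3, 0.1, -0.5]
width: 0.0217
finger_force: 30.0
```

Request:
{"fn": "carry_out", "kwargs": {"increments": [[255,[0,0,1],0],[255,[0,0,1],0],[255,[0,0,0],0]]}}

```text
time: 8.2
tool_pos: [0.6565, -0.0748, 0.0745]
ee_rot: [3.141, 0.0, 1.57]
wrist_force: [-0.9, -0.5, 2.5]
width: 0.0216
finger_force: 30.0
```

Request:
{"fn": "carry_out", "kwargs": {"increments": [[0,[0,0,0],0],[0,[0,0,0],0],[0,[0,0,0],0],[0,[0,0,0],0],[0,[0,0,0],0],[0,[0,0,0],0]]}}

```text
time: 8.8
tool_pos: [0.6562, -0.0747, 0.0734]
ee_rot: [-3.141, 0.0, 1.57]
wrist_force: [-0.1, 0.1, 0.1]
width: 0.066
finger_force: 0.0
```

Request:
{"fn": "carry_out", "kwargs": {"increments": [[0,[0,0,-15],0],[0,[0,0,-30],0],[0,[0,0,-30],0],[0,[0,0,-15],0],[0,[-15,-15,0],0],[0,[-10,-40,0],0],[0,[0,-45,0],0],[0,[0,-40,0],0]]}}

```text
time: 9.6
tool_pos: [0.5143, -0.0998, 0.1635]
ee_rot: [-3.141, 0.0, 1.569]
wrist_force: [0.1, 0.3, -0.4]
width: 0.0941
finger_force: 0.0
```

Request:
{"fn": "carry_out", "kwargs": {"increments": [[0,[10,-30,0],0],[0,[5,-10,0],0],[0,[0,0,0],0],[0,[0,0,0],0]]}}

```text
time: 10.0
tool_pos: [0.4773, -0.0847, 0.1639]
ee_rot: [3.14, 0.001, 1.57]
wrist_force: [-0.4, -0.5, 0.8]
width: 0.0941
finger_force: 0.0
```

Run:
```python
from h import *
o=robot.get_obs();c=robot.get_calibration("wrist");im=robot.snapshot("wrist")
cv2.imwrite("pics/w5.png",im);print(o["time"],o["tool_pos"],o["ee_rot"])
print(proj(c,[.469,-.0215,.048]),proj(c,[.656,-.0765,.054]))
h=cv2.cvtColor(im,cv2.COLOR_BGR2HSV)
m=cv2.inRange(h,(8,110,60),(25,255,255))
cs,hi=cv2.findContours(m,cv2.RETR_CCOMP,cv2.CHAIN_APPROX_NONE)
for k,q in enumerate(cs):
    if len(q)>20:
        e=cv2.fitEllipse(q);print(hi[0][k][3],np.round(e[0]+e[1]),ray(c,*e[0],.048))
cv2.imwrite("pics/scene5.png",robot.snapshot("scene"))
a=np.vstack([im,cv2.imread("pics/scene5.png")]);cv2.imwrite("pics/a5.png",cv2.resize(a,(480,600)))
```

```text
10.0 [ 0.4773002  -0.08472838  0.16392292] [3.13994219e+00 6.17229869e-04 1.57033542e+00]
[313.19310959 135.9456428 ] [503.71360974 193.35669371]
-1 [486. 378.  11. 323.] [ 0.67779381 -0.31266     0.048     ]
-1 [346. 357.  34.  63.] [ 0.50593274 -0.27938039  0.048     ]
9 [356. 365.   6.  19.] [ 0.51813894 -0.2913621   0.048     ]
-1 [139. 332.  14.  41.] [ 0.26471629 -0.24384663  0.048     ]
-1 [330. 306.   4.  12.] [ 0.4856272  -0.20936163  0.048     ]
-1 [496. 324.  30.  62.] [ 0.67729911 -0.23417978  0.048     ]
-1 [525. 276.   4.  26.] [ 0.6988604  -0.17202643  0.048     ]
-1 [623. 273.  32.  35.] [ 0.80515465 -0.16776869  0.048     ]
-1 [477. 183.  55.  58.] [ 0.63179859 -0.0674992   0.048     ]
82 [469. 191.  17.  32.] [ 0.62509535 -0.0758016   0.048     ]
-1 [314. 132.  59.  60.] [ 0.46957558 -0.01830558  0.048     ]
87 [313. 135.  10.  11.] [ 0.46857261 -0.02065664  0.048     ]
```

View pics/a5.png

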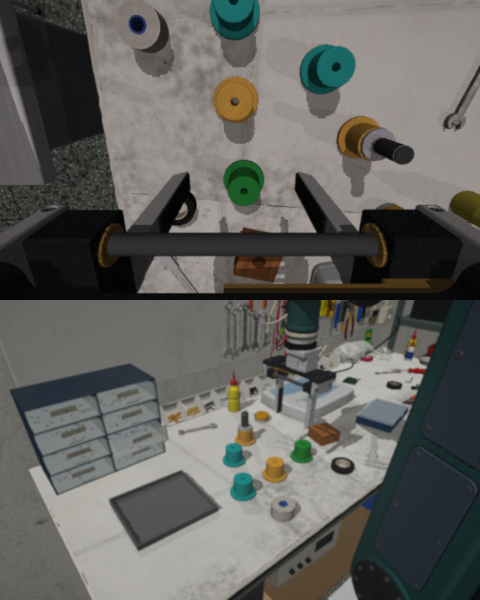

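The gauge stands upright in the wide bushing. The narrow bore is at (313,135), i.e. (0.4686, -0.0207). I'll go and grip it.

Request:
{"fn": "carry_out", "kwargs": {"increments": [[0,[20,-4,5],0],[0,[30,-4,15],0],[0,[14,-0.7,25],0],[0,[0,0,30],0],[0,[0,0,30],0],[0,[0,0,18],0],[0,[0,0,6],0],[0,[0,0,0],0]]}}

```text
time: 10.9
tool_pos: [0.4675, -0.0206, 0.0335]
ee_rot: [-3.139, -0.0, 1.57]
wrist_force: [0.9, -0.5, 1.0]
width: 0.0944
finger_force: 0.0
```

Request:
{"fn": "carry_out", "kwargs": {"increments": [[0,[0,1,4],0],[255,[0,0,0],0],[255,[0,0,0],0],[255,[0,0,0],0],[255,[0,0,0],0],[255,[0,0,0],0],[255,[0,0,0],0],[255,[0,0,0],0]]}}

```text
time: 11.7
tool_pos: [0.4683, -0.0206, 0.0306]
ee_rot: [-3.141, 0.0, 1.57]
wrist_force: [-0.4, -0.6, 1.8]
width: 0.0472
finger_force: 30.0
```

Request:
{"fn": "carry_out", "kwargs": {"increments": [[255,[0,0,-15],0],[255,[0,0,-30],0],[255,[0,0,-30],0],[255,[0,0,-15],0],[255,[20,5,0],0],[255,[35,10,0],0],[255,[40,10,0],0],[255,[40,10,0],0]]}}

```text
time: 12.5
tool_pos: [0.5034, 0.1155, 0.1197]
ee_rot: [-3.141, 0.0, 1.569]
wrist_force: [0.6, -0.5, -2.0]
width: 0.0476
finger_force: 30.0
```

Request:
{"fn": "carry_out", "kwargs": {"increments": [[255,[40,10,0],0],[255,[40,10,0],0],[255,[40,10,0],0],[255,[20,7,0],0],[255,[13,0,0],0],[255,[0,0,0],0],[255,[0,0,0],0]]}}

```text
time: 13.2
tool_pos: [0.5403, 0.2665, 0.1199]
ee_rot: [-3.14, 0.001, 1.57]
wrist_force: [-0.1, 0.1, -2.7]
width: 0.0472
finger_force: 30.0
```

Run:
```python
from h import *
o=robot.get_obs();im=robot.snapshot("wrist");t=robot.snapshot("top")
print(o["time"],o["tool_pos"],o["ee_rot"],o["width"])
cv2.imwrite("pics/a6.png",cv2.resize(np.vstack([im,t]),(480,600)))
```

```text
13.2 [0.54027785 0.26645695 0.11987626] [-3.14042528e+00  1.43333609e-03  1.56978113e+00] 0.047185451055861416
```

View pics/a6.png

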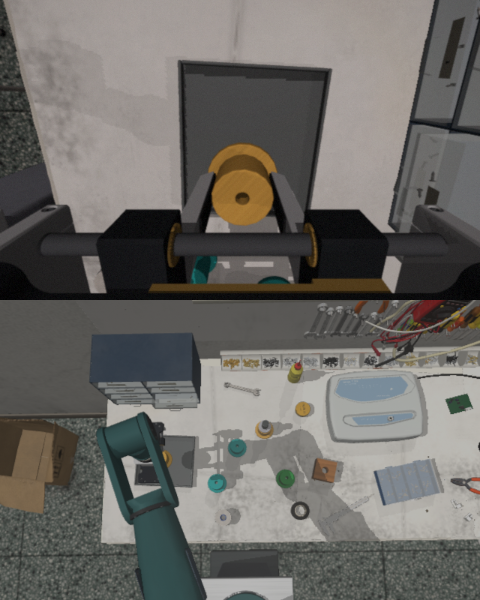

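The bushing is held upright over the middle of the tray, so I'll lower it.

Request:
{"fn": "carry_out", "kwargs": {"increments": [[255,[0,0,15],0],[255,[0,0,25],0],[255,[0,0,22],0],[255,[0,0,12],0],[255,[0,0,5],0],[255,[0,0,2],0],[255,[0,0,2],0],[255,[0,0,0],0]]}}

```text
time: 14.1
tool_pos: [0.5414, 0.2676, 0.0384]
ee_rot: [3.14, -0.001, 1.57]
wrist_force: [-0.4, -1.0, -1.9]
width: 0.0472
finger_force: 30.0
```

Request:
{"fn": "carry_out", "kwargs": {"increments": [[255,[0,0,1.5],0],[255,[0,0,1.5],0],[255,[0,0,0.5],0],[255,[0,0,0],0],[255,[0,0,0],0]]}}

```text
time: 14.6
tool_pos: [0.5411, 0.2675, 0.0346]
ee_rot: [3.141, -0.0, 1.57]
wrist_force: [-0.6, 1.2, 0.9]
width: 0.0472
finger_force: 30.0
```

In contact. I'll release and retreat.

Request:
{"fn": "carry_out", "kwargs": {"increments": [[0,[0,0,0],0],[0,[0,0,0],0],[0,[0,0,0],0],[0,[0,0,0],0],[0,[0,0,0],0],[0,[0,0,0],0],[0,[0,0,0],0]]}}

```text
time: 15.3
tool_pos: [0.5408, 0.2674, 0.0339]
ee_rot: [3.142, 0.0, 1.57]
wrist_force: [0.0, 0.0, -1.0]
width: 0.0937
finger_force: 0.0
```

Request:
{"fn": "carry_out", "kwargs": {"increments": [[0,[0,0,-15],0],[0,[0,0,-30],0],[0,[0,0,-40],0],[0,[0,0,-30],0],[0,[0,-30,-15],0],[0,[0,-40,0],0],[0,[0,-40,0],0],[0,[0,-20,0],0]]}}

```text
time: 16.1
tool_pos: [0.4085, 0.2676, 0.1657]
ee_rot: [3.14, -0.001, 1.571]
wrist_force: [0.0, -0.2, -0.4]
width: 0.0943
finger_force: 0.0
```

Request:
{"fn": "carry_out", "kwargs": {"increments": [[0,[0,0,0],0],[0,[0,0,0],0],[0,[0,0,0],0]]}}

```text
time: 16.4
tool_pos: [0.4118, 0.2675, 0.1645]
ee_rot: [3.14, -0.0, 1.569]
wrist_force: [-0.4, -0.1, -0.1]
width: 0.0937
finger_force: 0.0
```

Run:
```python
from h import *
s=robot.snapshot("scene");t=robot.snapshot("top");o=robot.get_obs()
print(o["time"],o["tool_pos"],o["wrist_force"])
a=cv2.resize(s[140:290,140:400],(780,450),interpolation=cv2.INTER_CUBIC)
cv2.imwrite("pics/a7.png",a)
```

```text
16.5 [0.4117558  0.26740524 0.16397804] [-1.23479556 -0.31320848  0.10410373]
```

View pics/a7.png

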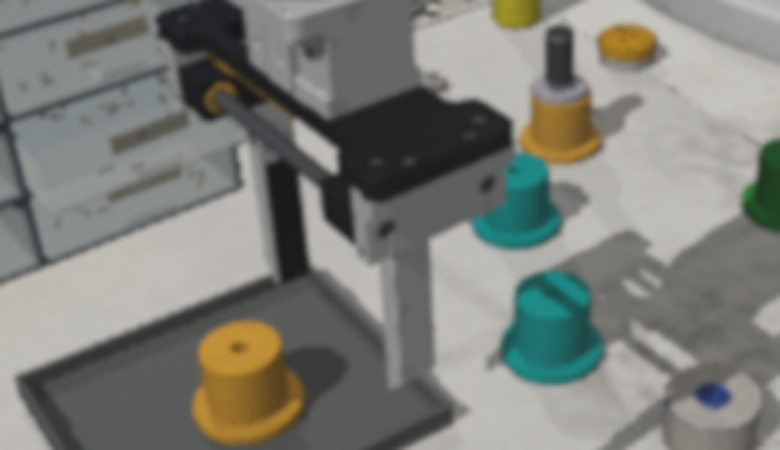

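The picture shows the gauge at (560,90) seated flush in the wide bushing. The narrow bushing stands upright in the tray at (245,380), and the gripper is clear of both.

```bash
python3 -c "
from bench import robot
print(robot.close_job())"
```

```text
the job is handed in; nothing more can be done
None
```

The job is handed in at about 16.5 s: the gauge stands seated in the upright wide bushing, and the narrow bushing stands upright in the reject tray, as the last picture shows.

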